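# Take down the toy tower and put every toy back in its place

### The arm

A 7-joint arm with a two-finger parallel gripper is mounted at the origin on the work surface. World frame = base frame: x ahead of the robot, y to its left, z up, the work surface at z = 0. Lengths are in mm, angles in degrees, forces in N, time in s.
With the tool pointing down it reaches from about 425 to 875 mm from the base axis. Payload 8.4 kg.
Tool frame: the origin (TCP) lies at the very end of the fingers, on their centre line; the grasp point (between the pads) lies 19 mm behind it; z points along the fingers, y is the line along which they close (so a half turn about z gives the same grasp; the last joint's range is limited). The gripper opens to 85 mm and grips with 20 to 120 N. Pads are 22 mm wide; open, the fingers measure 114 mm over their backs; the gripper's body (76 mm by 85 mm) begins 54 mm behind the grasp point. The pads swing forward as they close: fully open they stand 13 mm farther back than shut.
Start: joints at [58.373, 19.091, 2.286, 83.961, -0.768, 76.965, -3.352], TCP at [284.34, -584.478, 231.308] pointing down, gripper open.
Joint ranges: [-147.57, 147.57], [-21.85, 119.76], [-74.77, 79.35], [14.55, 137.4], [-85.83, 265.84], [4.83, 119.75], [-152.11, 152.11]. Speed limits (degrees/s): [127.2, 127.2, 159.86, 159.86, 180, 180, 180].

### API

Orientations are given as [roll, pitch, yaw] about the fixed x, y, z axes, in that order (R = Rz(yaw) Ry(pitch) Rx(roll)).
In Python, from cell import get_state, optics, close_job gives the robot as it stands.
- The arm moves only by the tool jog_arm, never from a script. Its argument "targets" is a list of rows, each a list of 2 entries, a list of its own where there are three numbers: the shift along the tool's x, y, z in cm, then the turn about the tool's z in degrees. In form: [[[tx, ty, tz], yaw], ...]. A call has 1 to 20 rows; each row shifts and turns the commanded pose from where the row before left it, along the tool's axes as they then stand; what a row does not reach is not made up. A row lasts 1/10 s, in which the tool goes at most 50 mm and 8.59 degrees, less where a joint would pass 70% of its speed; a pose out of reach is approached as far as the arm can. A call is refused whole if a number of a shift passes 5 or a number of a turn 8.59, either way. A call with a gripper value outside its range is refused whole. "claw" is the closure, from 0 (fully open) to 1 (shut), set as the call begins (left out, the last holds). The fingers move at their own pace and stop on an object; the grip force is fixed at half the most. Time passes only in rows, so rows that do not move let the fingers close. It gives the time, the measured TCP pose, the force, the opening and the grip force at its end, in the units of the state.
- get_state(): the state, without advancing time (a new reading comes with each control period).
- optics.grab_frame(name): name is "scene" or "top" or "wrist"; returns the picture (384x512x3 uint8, red, green, blue); there is no depth.
- optics.camera_info(name): a dict with "vertical_fov" (degrees; the focal length in pixels is half the picture's height over the tangent of half this angle, whatever the lens; pixels are square), "cx", "cy" (the principal point, pixels), "R" (3x3) and "t" (3): a world point X has camera coordinates R X + t; the wrist camera has in their place "mount" (4x4, takes a point from camera to tool coordinates, whose origin is the TCP and whose axes are the flange's). Camera axes: x right, y down, z forward; pixel columns grow to the right and rows downward; lengths in mm; the calibration is good to about 2 mm. A picture is of the moment at which its call begins: read the wrist's pose just before it. camera_info takes no time and is no camera call.
- close_job(): hands the job in; it is judged then, once.
Trained networks look in the newest picture that a camera, given by its name, has taken for a name from the list of things; names that differ only in an ending like _2 or _b are one class to them, and where a whole thing is asked for, a point or a joint stands for the part that bears it (a point fixed in the world has none). Each returns a list of dicts, best first, with "conf" (0 to 1); they miss things now and then, are a little off and sometimes report something else, mostly with a low value. They report only what shows in the picture. A call takes as long as a camera call. They do not tell look-alikes from the thing itself.
- optics.masks_of(label, camera): "mask" (384x512 bool, what is visible of it).
- optics.place_of(label, camera): "location" ([x, y, z] in mm, in world coordinates, good to about 4 mm: a listed point, or the origin of a listed thing).
The state is a dict: "time_s": time; "qpos": joint angles; "dq": joint speeds; "effort": joint torques, N m; "tcp_pos": TCP position; "eef_rot": TCP orientation; "contact_force": force on the tool from outside, world axes, zero at the start; "torque": the same for the moment, N m; "finger_gap": finger opening in mm; "gripper_force": force on a finger pad.
Only numpy, scipy, OpenCV 4.12 (cv2) and the standard library are available. Lean on these libraries where they do the work, as an engineer would, in place of code of your own. Each camera call takes 0.05 s, during which the arm holds its last target. There are 200 camera calls.

### The job

A child has piled four toys into a tower on the yellow toy chest. Take the tower down one toy at a time from the top, standing each upright on the middle of its own place before taking the next: first the silver crown on the white podium with the purple top, then the brass music box on the round blue stand, then the jack-in-the-box on the square red stand, and last the plum train carriage on the wooden track, centred and pointing along it. Never tip a toy over, and leave the two teal beads where they are.

Things in the scene. Friction and masses are not known exactly. Their poses are not given: they have to be found in the camera images.
- crown: silver toy crown, loose, top of the tower: an open round band 38 mm outside diameter, 32 mm inside, 18 mm high, with eight points up to 30 mm; red dots round the band. About 40 g. Origin: centre of its underside, z up. It stands on the music box, round the music box's top knob. Grip it across its diameter.
- musicbox: round brass music box, loose, second from the top: upright cylinder 52 mm diameter, 34 mm high, dark line round the side, and on top a dark knob 18 mm diameter, 11 mm high (the knob is not to be worked). About 0.2 kg. Origin: centre of its underside, z up. It stands on the jack-in-the-box's lid.
- jackbox: closed wooden jack-in-the-box, loose, third from the top: 58 x 58 mm and 58 mm high, light wood with a green lid; a thin steel lever with a red ball sticks out 20 mm from its +x face, its ball 50 mm above the underside, 12 mm across (fixed, not to be worked). About 0.2 kg. Origin: centre of its underside, z up; grip across y (faces at y = +-29 mm). It stands on the carriage's roof.
- carriage: plum wooden train carriage, loose, bottom of the tower, standing on the table: 130 mm long (its x axis), roof 54 mm wide (y), body below the roof 48 mm wide, 52 mm over the wheels, 46 mm high with a flat roof; dark wheels that do not turn. About 0.22 kg. Origin: centre of its underside, at wheel bottom, z up. Grip across y.
- podium: fixed round podium for the crown: white with a purple top, 70 mm diameter, 40 mm high. Origin: centre of its underside (on the table); its flat top is 40 mm above.
- blue_stand: fixed flat round blue disc for the music box, 84 mm diameter, 10 mm high. Origin: centre of its underside; flat top 10 mm above.
- red_stand: fixed flat square red slab for the jack-in-the-box, 90 x 90 mm, 10 mm high. Origin: centre of its underside; flat top 10 mm above.
- track: fixed piece of light wooden toy track for the carriage with two dark stripes along it, 160 mm long (its x axis), 76 mm wide, 10 mm high, flat on top (stripes are only painted). Origin: centre of its underside. The carriage may point either way along it.
- bead_big: bystander, loose: dark teal barrel-shaped ceramic bead standing on end, 32 mm widest diameter, 24 mm high. Origin: centre of its underside. To be left alone.
- bead_slim: bystander, loose: lighter teal slim cylindrical ceramic bead standing on end, 18 mm diameter, 32 mm high. Origin: centre of its underside. To be left alone.
There are look-alikes about, which are no part of the job. Several things have the shape of the podium; the one meant has the colours described above. There is more than one size of the track; the job needs the smaller.

How it is judged (in metres and radians):
On the way, in this order (a step that is already met when the one before it is completed fails the run):
1. the crown stands released on the podium (horizontal distance between crown and podium below 0.015 m and z of crown in the frame of podium between 0.036 and 0.044 m and angle between crown's own z axis and vertical below 0.1 rad and linear speed of crown below 0.02 m/s and contact force between the fingers and crown below 0.1 N), for 0.2 s.
2. the music box stands released on the blue stand (horizontal distance between musicbox and blue_stand below 0.015 m and z of musicbox in the frame of blue_stand between 0.006 and 0.014 m and angle between musicbox's own z axis and vertical below 0.1 rad and linear speed of musicbox below 0.02 m/s and contact force between the fingers and musicbox below 0.1 N), for 0.2 s.
3. the jack-in-the-box stands released on the red stand (horizontal distance between jackbox and red_stand below 0.015 m and z of jackbox in the frame of red_stand between 0.006 and 0.014 m and angle between jackbox's own z axis and vertical below 0.1 rad and linear speed of jackbox below 0.02 m/s and contact force between the fingers and jackbox below 0.1 N), for 0.2 s.
4. the carriage stands released on the track (horizontal distance between carriage and track below 0.018 m and z of carriage in the frame of track between 0.006 and 0.014 m and angle between carriage's own z axis and vertical below 0.1 rad and linear speed of carriage below 0.02 m/s and contact force between the fingers and carriage below 0.1 N and y of carriage in the frame of track between -0.011 and 0.011 m and angle between the x axis of carriage and the x axis of track, either way round below 0.2 rad), for 0.2 s.
At the end, for the whole second after the job is handed in: All toys upright (0.1 rad), released, at rest on top of their places (height 4 mm): crown on podium, music box on blue stand, jack-in-the-box on red stand, each within 15 mm of the middle; carriage on track within 18 mm of the middle, 11 mm sideways, 0.2 rad of its direction (all of step 1 and all of step 2 and all of step 3 and all of step 4); the robot touches nothing.
It fails at once if a toy is tipped over (more than 0.6 rad) (angle between any of crown, musicbox, jackbox, carriage's own z axis and vertical above 0.6 rad).
It fails at once if a bead is moved by more than 15 mm (distance of any of bead_big, bead_slim from where it was at the start of the episode above 0.015 m).
It fails at once if toys are carried together, still piled (the lower one moved over 40 mm) ((distance of musicbox from where it was at the start of the episode above 0.04 m and horizontal distance between crown and musicbox below 0.03 m and z of crown in the frame of musicbox between 0.029 and 0.039 m) or (distance of jackbox from where it was at the start of the episode above 0.04 m and horizontal distance between musicbox and jackbox below 0.03 m and z of musicbox in the frame of jackbox between 0.053 and 0.063 m) or (distance of carriage from where it was at the start of the episode above 0.04 m and horizontal distance between jackbox and carriage below 0.03 m and z of jackbox in the frame of carriage between 0.041 and 0.051 m)).
It also fails if it takes over 128 s, if anything falls off the work surface, if the arm or the gripper's body presses on something with over 40 N, if the wrist force passes 120 N, or if a joint passes its speed limit or range.

## Working session

There is one attempt and no reset: what is moved stays moved. The work goes in short steps, Python scripts to look and compute and a tool call to move; the robot and the scene stay as the last step left them, time stands still between calls to the robot, and variables do not carry over. Pictures are saved under pics/ and viewed, at most 14 in all, crops included, and the job is handed in when it is done.

Besides the shell and the picture viewer there is one more tool, called after ">>>" in YAML: its name, and indented under it one key for each argument. jog_arm: Moves the arm, as the interface text tells. Its arguments: {"type":"object","properties":{"targets":{"type":"array","items":{"type":"array"}},"claw":{"type":"number"}},"required":["targets"]}

```bash
mkdir -p pics; ls; python3 - <<'E'
from cell import get_state, optics
import cv2,numpy as np
for n in("scene","top"):
    im=optics.grab_frame(n); cv2.imwrite(f"pics/{n}0.png",cv2.resize(im[:,:,::-1],None,fx=1.5,fy=1.5,interpolation=cv2.INTER_CUBIC))
    i=optics.camera_info(n); print(n,i)
    for l in "crown musicbox jackbox carriage podium blue_stand red_stand track bead_big bead_slim".split():
        print(l,[(round(d['conf'],2),np.round(d['location']).tolist()) for d in optics.place_of(l,n)])
print(get_state())
E
```

```text
pics
scene {'vertical_fov': 55.01070232783804, 'cx': 247.989671492927, 'cy': 193.3582710955678, 'R': array([[ 0.61212816,  0.79056212,  0.0176253 ],
       [ 0.45629512, -0.33492748, -0.82438968],
       [-0.64582806,  0.51267447, -0.56574818]]), 't': array([-222.63714279, -158.01554396, 1340.86400116])}
crown [(0.77, [494.0, -36.0, 139.0]), (0.7, [778.0, -12.0, 2.0])]
musicbox [(0.6, [497.0, -38.0, 102.0])]
jackbox [(0.94, [492.0, -35.0, 43.0])]
carriage [(0.82, [501.0, -36.0, 1.0]), (0.24, [500.0, -39.0, 104.0])]
podium [(0.89, [422.0, -310.0, -1.0]), (0.82, [460.0, -427.0, 5.0]), (0.74, [352.0, -425.0, -0.0])]
blue_stand [(0.81, [421.0, 298.0, 1.0])]
red_stand [(0.79, [672.0, 125.0, -4.0]), (0.68, [777.0, -9.0, 3.0])]
track [(0.66, [629.0, -182.0, 1.0])]
bead_big [(0.56, [356.0, -160.0, 0.0])]
bead_slim [(0.68, [778.0, -12.0, 4.0])]
top {'vertical_fov': 46.69542353346042, 'cx': 251.9630663817876, 'cy': 187.28598724215, 'R': array([[-0.02089091, -0.99978005,  0.00184935],
       [-0.98934052,  0.02040607, -0.14418363],
       [ 0.14411418, -0.00484176, -0.98954922]]), 't': array([ 
[... 628 characters left out ...]
time_s': 1.1, 'qpos': array([58.37140443, 19.09215028,  2.28485361, 83.96151529, -0.76898491,
       76.96473725, -3.35298444]), 'dq': array([ 0.0929251 ,  0.06823267, -0.07301799,  0.04227415, -0.00548441,
        0.00733404, -0.07536605]), 'effort': array([-1.88774320e-03, -6.58326960e+01,  1.36259213e+00, -4.05822158e+01,
        1.67028874e-02,  2.90347270e-03,  3.38855796e-05]), 'tcp_pos': array([ 284.37468332, -584.46204467,  231.29167887]), 'eef_rot': array([-1.79996696e+02, -1.79598970e-03,  2.59428197e+01]), 'contact_force': array([-0.19952789,  0.66378988,  1.15870955]), 'torque': array([-0.04973917, -0.04836389, -0.02942843]), 'gripper_force': 0.0, 'finger_gap': 85.75400096499754}
```

View pics/scene0.png

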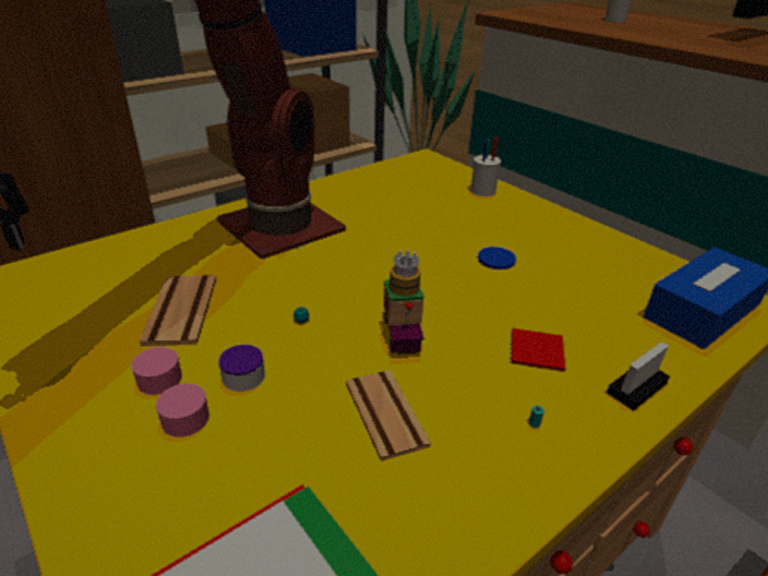

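View pics/top0.png

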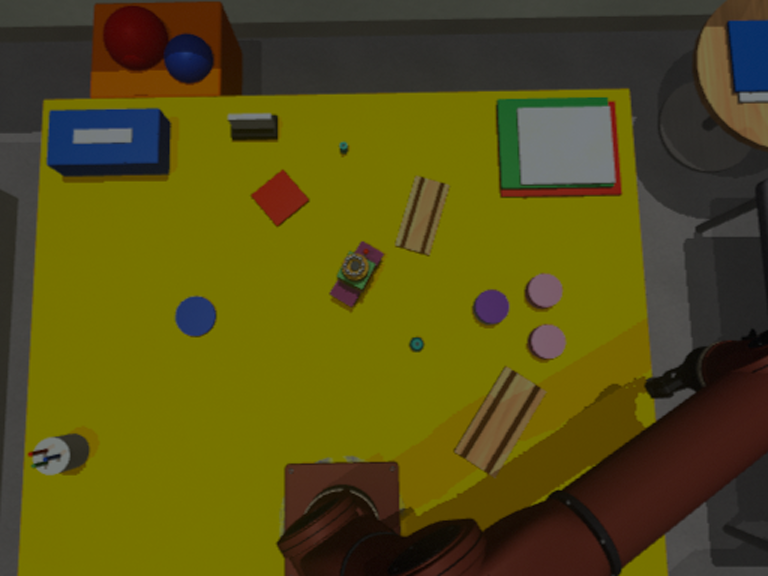

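The top view shows three podium shapes: purple-topped at pixel (491,306), pink ones at (545,291) and (547,341). I take the purple one. There are two tracks, a smaller one at (423,215) and a bigger one at (500,420), and I take the smaller. The tower is at (355,270), the blue disc at (196,316) and the red square at (280,198). Next I measure these and check with a close crop.

```bash
cat >h.py <<'E'
from cell import get_state, optics
import cv2,numpy as np
def cam(n):
    i=optics.camera_info(n); f=192/np.tan(np.radians(i['vertical_fov']/2))
    if 'R' in i: return f,i['cx'],i['cy'],np.array(i['R']),np.array(i['t'])
    from scipy.spatial.transform import Rotation as Ro
    s=get_state(); T=np.eye(4); T[:3,:3]=Ro.from_euler('xyz',s['eef_rot'],degrees=True).as_matrix(); T[:3,3]=s['tcp_pos']
    W=np.linalg.inv(T@np.array(i['mount'])); return f,i['cx'],i['cy'],W[:3,:3],W[:3,3]
def back(c,uv,z):
    f,cx,cy,R,t=c; uv=np.atleast_2d(np.asarray(uv,float))
    d=np.c_[(uv[:,0]-cx)/f,(uv[:,1]-cy)/f,np.ones(len(uv))]@R; o=-R.T@t
    return (o+d*((z-o[2])/d[:,2])[:,None])[:,:2]
def proj(c,X):
    f,cx,cy,R,t=c; p=np.atleast_2d(X)@R.T+t; return np.c_[f*p[:,0]/p[:,2]+cx,f*p[:,1]/p[:,2]+cy]
def rect(c,m,z):
    k=max(cv2.findContours(m.astype(np.uint8),0,cv2.CHAIN_APPROX_NONE)[0],key=cv2.contourArea)
    (x,y),(w,h),a=cv2.minAreaRect(back(c,k[:,0],z).astype(np.float32)); 
    if w<h: w,h,a=h,w,a+90
    return np.round([x,y,w,h,(a+90)%180-90],1)
E
python3 - <<'E'
from h import *
im=optics.grab_frame("top"); c=cam("top")
for l,z in(("track",10),("red_stand",10),("blue_stand",10),("podium",40),("carriage",46),("jackbox",104),("musicbox",138),("crown",160)):
    for d in optics.masks_of(l,"top"):
        print(l,round(d['conf'],2),rect(c,d['mask'],z), im[d['mask']].mean(0).round())
hsv=cv2.cvtColor(im,cv2.COLOR_RGB2HSV)
for l,(a,b),z in(("red",(174,5),10),("blue",(112,125),10),("purple",(126,142),40)):
    H,S,V=cv2.split(hsv); m=((H>a)|(H<b) if a>b else (H>a)&(H<b))&(S>120)&(V>40)
    for k in cv2.findContours(m.astype(np.uint8),0,cv2.CHAIN_APPROX_NONE)[0]:
        if 200<cv2.contourArea(k)<1500:
            q=np.zeros(m.shape,np.uint8); cv2.drawContours(q,[k],0,1,-1); print(l,k[:,0].mean(0).round(),rect(c,q,z))
crop=np.hstack([cv2.resize(im[150:215,205:270],(390,390),interpolation=2),cv2.resize(im[175:240,305:370],(390,390),interpolation=2)])
cv2.imwrite("pics/crop1.png",np.clip(crop[:,:,::-1]*1.6,0,255))
E
```

```text
track 0.95 [ 190.7 -322.7  209.1  103.3  -33. ] [101.  79.  43.]
track 0.9 [ 627.  -176.7  158.9   73.2  -17.8] [103.  85.  48.]
track 0.33 [490.9 -36.1  81.   50.5 -74.2] [50. 68. 31.]
red_stand 0.79 [669.9 127.6  91.2  89.8  39.8] [119.  34.  16.]
podium 0.87 [ 349.4 -418.3   79.9   68.8  -78.8] [110.  85.  87.]
podium 0.8 [ 454.4 -418.7   71.4   65.4   88.8] [111.  85.  94.]
podium 0.58 [ 421.  -309.1   71.    68.    88.8] [72. 46. 86.]
carriage 0.79 [455.4  -9.8  54.6  33.6  58.9] [79. 42. 52.]
jackbox 0.74 [490.7 -34.7  61.1  59.6 -27.4] [51. 67. 31.]
musicbox 0.68 [ 342.8 -149.    22.7   22.6   88.8] [36. 75. 58.]
musicbox 0.46 [484.8 -43.5  49.7  29.1 -50.4] [73. 63. 27.]
crown 0.38 [506.7 -23.5   2.9   2.8  -1.2] [78. 78. 73.]
red [393. 113.] [ 768.1 -496.8  217.   206.2   90. ]
red [89. 24.] [1047.9  451.7  142.5  134.7   47.1]
blue [124.  38.] [996.9 335.9 102.3  89.7  18.1]
purple [328. 204.] [ 424.  -312.4   64.7   61.8   88.8][ WARN:0@0.972] global loadsave.cpp:1063 imwrite_ Unsupported depth image for selected encoder is fallbacked to CV_8U.
```

View pics/crop1.png

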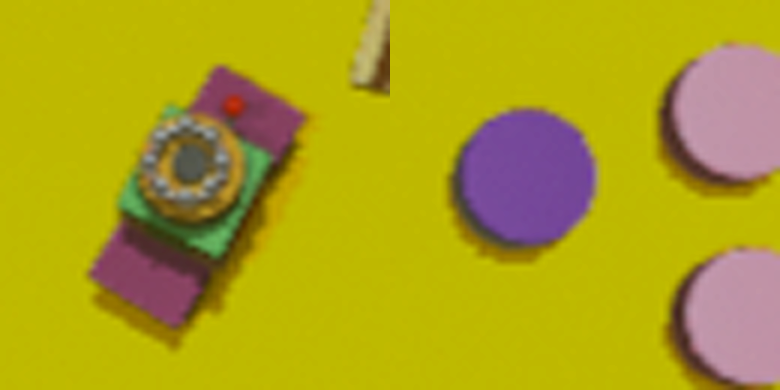

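The crop shows the tower on the left, with the red lever ball at (232,105) and the lever pointing along world +x/−y. On the right, the purple podium is at (525,178) and the pink look-alikes are beside it. Measured values:

| Item | x (mm) | y (mm) | Yaw / size |
|---|---|---|---|
| Tower | 497 | −37 | yaw about −28° |
| Podium | 423 | −312 | – |
| Blue stand | 421 | 299 | – |
| Red stand | 672 | 125 | – |
| Track | 629 | −179 | yaw −18°, about 159×73 mm, so the smaller one |

Next I move above the tower and use the wrist camera.

>>> jog_arm:
  targets:
    - [[0, 0, -1], 7.7]
    - [[0, 0, -1], 7.7]
    - [[0, 0, -1], 7.7]
    - [[0, 0, -1], 7.7]
    - [[0, 0, -1], 7.7]
    - [[0, 0, -1], 7.7]
    - [[0, 0, -1], 7.7]
    - [[-0.53, -4.49, 0], 0]
    - [[-0.53, -4.49, 0], 0]
    - [[-0.53, -4.49, 0], 0]
    - [[-0.53, -4.49, 0], 0]
    - [[-0.53, -4.49, 0], 0]
    - [[-0.53, -4.49, 0], 0]
    - [[-0.53, -4.49, 0], 0]
    - [[-0.53, -4.49, 0], 0]
    - [[-0.53, -4.49, 0], 0]
    - [[-0.53, -4.49, 0], 0]
    - [[-0.53, -4.49, 0], 0]
    - [[-0.53, -4.49, 0], 0]
    - [[-0.53, -4.49, 0], 0]
  claw: 0

```text
time_s: 3.55
tcp_pos: [497.5, -34.8, 301.7]
eef_rot: [-180.0, -0.1, -28.0]
contact_force: [1.0, -0.6, -1.0]
finger_gap: 85.4
gripper_force: 0.0
```

```bash
python3 - <<'E'
from h import *
for i in range(4): optics.grab_frame("top")
s=get_state(); print(s['tcp_pos'],s['eef_rot'],s['time_s']); c=cam("wrist")
print(optics.camera_info("wrist"))
im=optics.grab_frame("wrist"); cv2.imwrite("pics/w1.png",im[:,:,::-1])
for l,z in(("crown",168),("musicbox",138),("jackbox",104),("carriage",46)):
    print(l,[(round(d['conf'],2),np.round(d['location'],1)) for d in optics.place_of(l,"wrist")])
    for d in optics.masks_of(l,"wrist"): print(round(d['conf'],2),rect(c,d['mask'],z))
E
```

```text
[497.23547199 -35.7886607  301.28018234] [ 1.79988906e+02  4.86140544e-03 -2.78158039e+01] 3.75
{'vertical_fov': 70.42383537490792, 'cx': 255.57590007650978, 'cy': 186.8104878826015, 'mount': array([[-7.91546080e-05, -9.55514331e-01, -2.94944668e-01,
         7.51894293e+01],
       [ 9.99999987e-01, -3.35290496e-05, -1.59749013e-04,
         7.17387898e-01],
       [ 1.42753257e-04, -2.94944676e-01,  9.55514321e-01,
        -1.44241197e+02],
       [ 0.00000000e+00,  0.00000000e+00,  0.00000000e+00,
         1.00000000e+00]])}
crown [(0.65, array([496.2, -36.1, 137.2]))]
0.97 [499.1 -37.7  40.   39.7 -67.6]
musicbox [(0.56, array([501.7, -34.6, 109.1]))]
0.66 [506.9 -46.1  51.3  33.6  50.2]
jackbox [(0.83, array([498.3, -39.3,  47.8])), (0.25, array([ 350.1, -159.5,    2.4]))]
carriage [(0.71, array([501.7, -35.8,  -1.8]))]
0.68 [662.7 108.1  84.4  82.6  39.4]
0.61 [536.6 -62.8  54.   38.6  58.3]
```

View pics/w1.png

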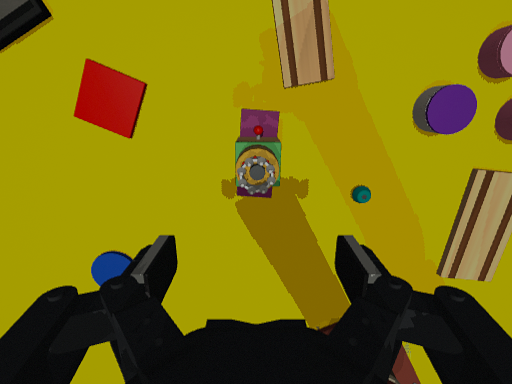

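The wrist view shows the crown at (258,173), the lever ball at (258,130), and the tower nearly aligned with the tool. The red stand is at (110,98) and the purple podium top at (450,108).

```bash
cat >>h.py <<'E'
def blob(n,lo,hi,z,amin=150,im=None):
    im=optics.grab_frame(n) if im is None else im; c=cam(n); H=cv2.cvtColor(im,cv2.COLOR_RGB2HSV); m=cv2.inRange(H,np.array(lo),np.array(hi))
    if lo[0]<3: m|=cv2.inRange(H,np.array((175,)+tuple(lo[1:])),np.array((180,)+tuple(hi[1:])))
    for k in cv2.findContours(m,0,cv2.CHAIN_APPROX_NONE)[0]:
        if cv2.contourArea(k)>amin:
            q=np.zeros(m.shape,np.uint8); cv2.drawContours(q,[k],0,1,-1)
            print(k[:,0].mean(0).round(),cv2.contourArea(k),rect(c,q,z))
E
python3 - <<'E'
from h import *
im=optics.grab_frame("wrist")
for n,lo,hi,z in(("red",(0,150,50),(4,255,255),10),("purple",(128,90,30),(145,255,255),40),("blue",(108,120,40),(126,255,255),10),("plum",(146,60,30),(174,255,255),46),("green",(45,80,40),(80,255,255),104)):
    print(n); blob("wrist",lo,hi,z,60,im)
m=[d['mask'] for d in optics.masks_of("crown","wrist")][:1]; print(cv2.minAreaRect(np.argwhere(m[0])[:,::-1].astype(np.float32)), back(cam("wrist"),[[258,172]],160))
im=optics.grab_frame("top")
for n,lo,hi,z in(("blue",(108,100,30),(126,255,255),10),("red",(0,100,30),(6,255,255),10)):
    print(n); blob("top",lo,hi,z,150,im)
E
```

```text
red
[108.  99.] 3475.5 [671.1 123.8  90.8  88.3  39.4]
purple
[450. 109.] 1884.0 [ 424.8 -314.6   70.9   67.9   57.6]
blue
[109. 267.] 831.5 [436.4 300.6  86.3  50.8 -87.7]
plum
[254. 193.] 143.5 [448.7  -7.5  52.8  16.3  62. ]
[258. 124.] 819.5 [537.1 -62.6  54.6  36.4  62. ]
[505. 120.] 462.5 [ 375.2 -372.9   59.    23.5  -12.5]
[498.  53.] 1362.5 [ 467.3 -382.9   63.3   44.   -12.5]
green
[262. 156.] 353.0 [496.4 -38.9  57.3  56.2  62. ]
((254.8009033203125, 175.01327514648438), (36.59403991699219, 37.34661865234375), 41.18592834472656) [[498.89154258 -41.51193881]]
blue
[130. 210.] 495.0 [419.5 301.1  79.   78.6  88.8]
[70. 94.] 2869.0 [804.5 507.6 241.1 143.   89.8]
[125.  38.] 727.5 [994.8 328.3 105.8 103.9  -1.1]
[499.  36.] 1083.0 [ 973.8 -916.3  162.7   88.4   -1.1]
red
[230. 370.] 659.5 [-56.6  -4.8 112.9  88.3  88.8]
[231. 315.] 338.5 [ 98.6 -11.  153.2  51.3  -0.7]
[185. 132.] 554.5 [670.9 126.   86.5  85.8  39.1]
[388. 114.] 360.0 [ 767.8 -477.8  256.1  206.9   89.9]
[90. 25.] 1349.5 [1043.8  447.7  155.9  132.8   43.2]
```

>>> jog_arm:
  targets:
    - [[0.2, 0.2, 3.5], 0]
    - [[0, 0, 3.5], 0]
    - [[0, 0, 3.5], 0]
    - [[0, 0, 3.5], 0]
    - [[0, 0, 0.7], 0]
    - [[0, 0, 0.7], 0]
    - [[0, 0, 0.6], 0]
    - [[0, 0, 0], 0]
    - [[0, 0, 0], 0]

```text
time_s: 5.25
tcp_pos: [498.6, -39.3, 142.4]
eef_rot: [-180.0, -0.1, -28.0]
contact_force: [-0.3, 0.0, 0.4]
finger_gap: 85.5
gripper_force: 0.0
```

```bash
python3 - <<'E'
from h import *
im=optics.grab_frame("wrist"); cv2.imwrite("pics/w2.png",im[:,:,::-1])
E
```

```text
(no output)
```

View pics/w2.png

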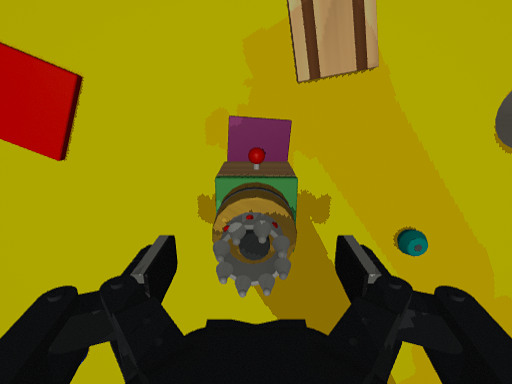

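The crown at (253,255) is centred between the fingers, and the lever ball at (257,156) is clear of them. I lower slightly and close.

>>> jog_arm:
  targets:
    - [[0, 0, 0.2], 0]
    - [[0, 0, 0], 0]
    - [[0, 0, 0], 0]
    - [[0, 0, 0], 0]
    - [[0, 0, 0], 0]
    - [[0, 0, 0], 0]
    - [[0, 0, 0], 0]
    - [[0, 0, 0], 0]
    - [[0, 0, 0], 0]
    - [[0, 0, 0], 0]
  claw: 1

```text
time_s: 6.3
tcp_pos: [498.3, -39.2, 139.9]
eef_rot: [-180.0, -0.0, -28.0]
contact_force: [-1.1, 0.2, 5.8]
finger_gap: 36.0
gripper_force: 59.5
```

>>> jog_arm:
  targets:
    - [[0, 0, -0.5], 0]
    - [[0, 0, -1.5], 0]
    - [[0, 0, -2.5], 0]
    - [[0, 0, -2.5], 0]
    - [[0, 0, -1], 0]
    - [[0.4, 1.73, 0], 0]
    - [[0.79, 3.46, 0], 0]
    - [[0.79, 3.46, 0], 0]
    - [[0.79, 3.46, 0], 0]
    - [[0.79, 3.46, 0], 0]
    - [[0.79, 3.46, 0], 0]
    - [[0.79, 3.46, 0], 0]
    - [[0.79, 3.46, 0], 0]
    - [[0.39, 1.73, 0], 0]
    - [[0, 0, 0], 0]
    - [[0, 0, 0], 0]

```text
time_s: 7.9
tcp_pos: [423.9, -313.0, 218.7]
eef_rot: [-180.0, 0.1, -28.0]
contact_force: [-0.1, 0.7, -0.6]
finger_gap: 35.9
gripper_force: 59.9
```

```bash
python3 - <<'E'
from h import *
s=get_state(); print(s['tcp_pos'],s['finger_gap'],s['gripper_force'])
im=optics.grab_frame("wrist"); cv2.imwrite("pics/w3.png",im[:,:,::-1])
blob("wrist",(128,90,30),(145,255,255),40,100,im)
print(optics.place_of("podium","wrist"),optics.place_of("crown","wrist"))
blob("top",(128,90,30),(145,255,255),40,100)
E
```

```text
[ 423.88387079 -313.03687603  218.67759228] 35.93848890480848 59.94093244895339
[257. 165.] 2412.0 [ 425.3 -314.6   69.4   67.1  -26.1]
[{'location': [453.1, -426.7, -2.2], 'conf': 0.87}, {'location': [429.9, -317.6, -3.2], 'conf': 0.74}, {'location': [352.4, -430.7, -1.2], 'conf': 0.72}] [{'location': [423.6, -312.2, 217.8], 'conf': 0.84}]
[324. 203.] 210.0 [ 427.7 -302.4   58.6   45.8  -38.9]
```

View pics/w3.png

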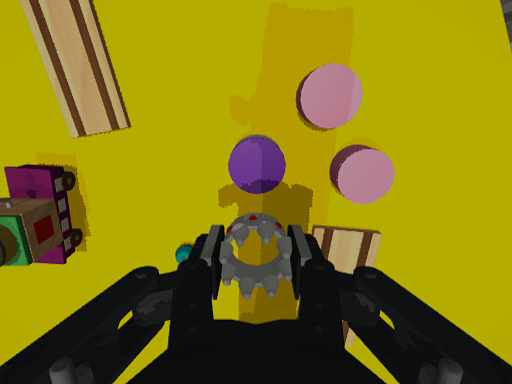

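The crown is held upright at (257,258), and the podium top at (257,165) back-projects to (425,−314). I lower it on.

>>> jog_arm:
  targets:
    - [[0.14, 0.06, 2.5], 0]
    - [[0, 0, 3.5], 0]
    - [[0, 0, 3.5], 0]
    - [[0, 0, 3.5], 0]
    - [[0, 0, 2.5], 0]
    - [[0, 0, 1.0], 0]
    - [[0, 0, 0.6], 0]
    - [[0, 0, 0.4], 0]
    - [[0, 0, 0.1], 0]
    - [[0, 0, 0], 0]
    - [[0, 0, 0], 0]

```text
time_s: 9.2
tcp_pos: [425.4, -314.9, 44.1]
eef_rot: [180.0, -0.1, -28.0]
contact_force: [0.3, 0.8, -0.6]
finger_gap: 36.0
gripper_force: 60.0
```

>>> jog_arm:
  targets:
    - [[0, 0, 0.1], 0]
    - [[0, 0, 0.1], 0]
    - [[0, 0, 0], 0]

```text
time_s: 9.5
tcp_pos: [425.2, -314.8, 42.0]
eef_rot: [180.0, -0.0, -28.0]
contact_force: [-1.9, 1.7, 5.7]
finger_gap: 36.0
gripper_force: 60.7
```

Contact is felt, so I release and rise.

>>> jog_arm:
  targets:
    - [[0, 0, 0], 0]
    - [[0, 0, 0], 0]
    - [[0, 0, 0], 0]
    - [[0, 0, 0], 0]
    - [[0, 0, 0], 0]
    - [[0, 0, 0], 0]
    - [[0, 0, -1], 0]
    - [[0, 0, -2], 0]
    - [[0, 0, -4], 0]
    - [[0, 0, -4], 0]
    - [[0, 0, -4], 0]
    - [[0, 0, -4], 0]
    - [[0, 0, 0], 0]
  claw: 0

```text
time_s: 10.8
tcp_pos: [427.2, -316.1, 238.1]
eef_rot: [179.9, -0.6, -28.0]
contact_force: [-0.2, 0.2, 0.4]
finger_gap: 85.4
gripper_force: 0.0
```

```bash
python3 - <<'E'
from h import *
s=get_state(); print(s['tcp_pos'],s['finger_gap'])
im=optics.grab_frame("wrist"); optics.grab_frame("scene")
for l in("crown","musicbox","jackbox","carriage"): print(l,*[optics.place_of(l,k) for k in ("wrist","scene")])
for d in optics.masks_of("crown","wrist"): print(rect(cam("wrist"),d['mask'],70))
E
```

```text
[ 427.24047192 -316.06307685  238.14248141] 85.43157739588284
crown [{'location': [425.1, -312.5, 38.3], 'conf': 0.95}, {'location': [627.8, -178.7, -0.7], 'conf': 0.72}] [{'location': [421.0, -315.3, 39.4], 'conf': 0.52}]
musicbox [{'location': [501.5, -39.1, 105.9], 'conf': 0.82}, {'location': [423.1, -311.4, 37.6], 'conf': 0.6}] [{'location': [500.9, -38.7, 104.3], 'conf': 0.94}]
jackbox [{'location': [497.4, -38.1, 45.3], 'conf': 0.68}] [{'location': [491.9, -33.9, 44.4], 'conf': 0.64}, {'location': [422.0, 299.6, 0.5], 'conf': 0.22}]
carriage [{'location': [502.4, -37.0, 1.0], 'conf': 0.93}] [{'location': [498.1, -37.0, -0.5], 'conf': 0.59}]
[ 423.7 -313.4   38.2   38.    62. ]
```

>>> jog_arm:
  targets:
    - [[-0.4, -1.74, 0], 0]
    - [[-0.8, -3.48, 0], 0]
    - [[-0.8, -3.48, 0], 0]
    - [[-0.8, -3.48, 0], 0]
    - [[-0.8, -3.48, 0], 0]
    - [[-0.8, -3.48, 0], 0]
    - [[-0.8, -3.48, 0], 0]
    - [[-0.8, -3.48, 0], 0]
    - [[-0.4, -1.74, 0], 0]
    - [[0, 0, 0], 0]
    - [[0, 0, 0], 0]

```text
time_s: 12.45
tcp_pos: [498.8, -39.1, 231.1]
eef_rot: [180.0, 0.0, -27.9]
contact_force: [0.2, -1.2, -0.4]
finger_gap: 85.6
gripper_force: 0.0
```

```bash
python3 - <<'E'
from h import *
s=get_state(); print(s['tcp_pos'],s['eef_rot']); c=cam("wrist")
im=optics.grab_frame("wrist"); cv2.imwrite("pics/w4.png",im[:,:,::-1])
for l in("musicbox","jackbox"):
  print(l,optics.place_of(l,"wrist"))
  for d in optics.masks_of(l,"wrist"): print(rect(c,d['mask'],138 if l[0]=='m' else 104))
print(proj(c,[[499,-38.7,138],[499,-38.7,149]]))
E
```

```text
[498.83287548 -39.06620231 231.12431419] [ 1.79976481e+02  1.84914905e-02 -2.79324193e+01]
musicbox [{'location': [500.0, -36.1, 105.3], 'conf': 0.82}]
jackbox [{'location': [495.0, -38.0, 47.8], 'conf': 0.89}]
[519.7 -52.9  58.7  41.7  55.4]
[[254.35402104 188.81023382]
 [254.30354129 192.6035591 ]]
```

View pics/w4.png

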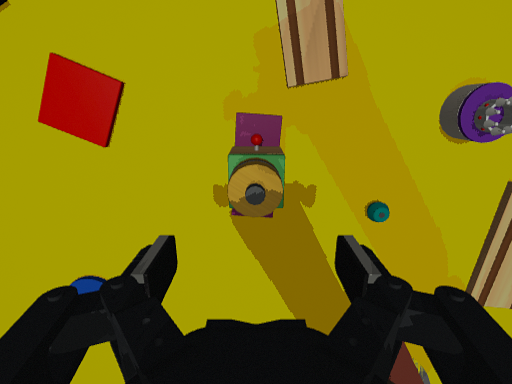

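The music box knob at (255,194) is where I predicted (254,193), so the tower is intact. The crown stands on the podium at (495,115). I descend for the music box.

>>> jog_arm:
  targets:
    - [[0, 0, 2], 0]
    - [[0, 0, 3.5], 0]
    - [[0, 0, 3.5], 0]
    - [[0, 0, 2], 0]
    - [[0, 0, 1], 0]
    - [[0, 0, 0.4], 0]
    - [[0, 0, 0], 0]
    - [[0, 0, 0], 0]
    - [[0, 0, 0], 0]

```text
time_s: 13.6
tcp_pos: [499.7, -38.8, 108.4]
eef_rot: [-180.0, -0.1, -28.0]
contact_force: [0.0, -0.2, -0.1]
finger_gap: 85.4
gripper_force: 0.0
```

>>> jog_arm:
  targets:
    - [[0, 0, 0], 0]
    - [[0, 0, 0], 0]
    - [[0, 0, 0], 0]
    - [[0, 0, 0], 0]
    - [[0, 0, 0], 0]
    - [[0, 0, 0], 0]
    - [[0, 0, 0], 0]
    - [[0, 0, 0], 0]
  claw: 1

```text
time_s: 14.4
tcp_pos: [499.3, -38.7, 108.0]
eef_rot: [-180.0, -0.0, -28.0]
contact_force: [-0.1, 0.2, 4.9]
finger_gap: 50.1
gripper_force: 61.6
```

>>> jog_arm:
  targets:
    - [[0, 0, -0.4], 0]
    - [[0, 0, -1.2], 0]
    - [[0, 0, -2.4], 0]
    - [[0, 0, -2.4], 0]
    - [[0, 0, -1.2], 0]
    - [[-1.27, -1.45, 0], 0]
    - [[-2.54, -2.91, 0], 0]
    - [[-2.54, -2.91, 0], 0]
    - [[-2.54, -2.91, 0], 0]
    - [[-2.54, -2.91, 0], 0]
    - [[-2.54, -2.91, 0], 0]
    - [[-2.54, -2.91, 0], 0]
    - [[-2.54, -2.91, 0], 0]
    - [[-2.54, -2.91, 0], 0]
    - [[-1.27, -1.45, 0], 0]
    - [[0, 0, 0], 0]
    - [[0, 0, 0], 0]

```text
time_s: 16.1
tcp_pos: [436.0, 230.1, 180.2]
eef_rot: [179.6, 0.1, -27.8]
contact_force: [-0.4, -0.3, -1.6]
finger_gap: 50.5
gripper_force: 62.8
```

```bash
python3 - <<'E'
from h import *
s=get_state(); print(s['tcp_pos'],s['finger_gap'],s['gripper_force'])
im=optics.grab_frame("wrist"); cv2.imwrite("pics/w5.png",im[:,:,::-1])
blob("wrist",(108,100,30),(126,255,255),10,100,im)
print(optics.place_of("blue_stand","wrist"),optics.place_of("musicbox","wrist"))
E
```

```text
[436.03636181 230.1045281  180.22484101] 50.49488759449255 62.77804255485535
[206. 202.] 2575.0 [428.7 302.8  84.5  66.4 -69.9]
[{'location': [422.0, 298.7, 1.0], 'conf': 0.89}] [{'location': [437.3, 230.2, 178.1], 'conf': 0.7}]
```

View pics/w5.png

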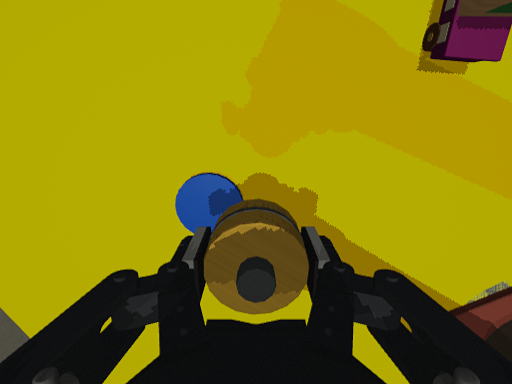

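The music box is held at (256,260), and the blue disc at about (210,205) is partly hidden. The move fell short, so I check the joints and fit the disc.

```bash
python3 - <<'E'
from h import *
from scipy.optimize import least_squares
s=get_state(); print(s['tcp_pos'],s['eef_rot'],s['qpos'].round(1))
c=cam("wrist"); im=optics.grab_frame("wrist"); m=cv2.inRange(cv2.cvtColor(im,cv2.COLOR_RGB2HSV),(108,100,30),(126,255,255))
k=max(cv2.findContours(m,0,cv2.CHAIN_APPROX_NONE)[0],key=cv2.contourArea)[:,0]
k=k[(k[:,0]<212)&(k[:,1]<225)]; P=back(c,k,10)
r=least_squares(lambda p:np.hypot(*(P-p).T)-42,[421,299],loss='soft_l1'); print(r.x,np.abs(r.fun).mean())
E
```

```text
[437.04429309 228.18411483 180.25207438] [ 1.79601699e+02  8.60331983e-02 -2.80492046e+01] [ -23.8    3.7   -9.4  108.5    0.8   68.3 -151.5]
[419.66279804 300.7310407 ] 0.28197978671751106
```

Joint 7 is at its limit. I turn the tool by −40°, which is harmless because the music box is round, and then continue.

>>> jog_arm:
  targets:
    - [[0, 0, 0], -8]
    - [[0, 0, 0], -8]
    - [[0, 0, 0], -8]
    - [[0, 0, 0], -8]
    - [[0, 0, 0], -8]
    - [[0, 0, 0], 0]
    - [[0, 0, 0], 0]

```text
time_s: 17.0
tcp_pos: [437.1, 228.5, 180.3]
eef_rot: [179.8, 0.3, 11.7]
contact_force: [-0.3, 0.3, -1.8]
finger_gap: 50.7
gripper_force: 62.6
```

>>> jog_arm:
  targets:
    - [[-0.04, -1.46, 0], 0]
    - [[-0.05, -2.46, 0], 0]
    - [[-0.05, -2.46, 0], 0]
    - [[-0.05, -1.0, 0], 0]
    - [[0, 0, 2], 0]
    - [[0, 0, 3], 0]
    - [[0, 0, 3], 0]
    - [[0, 0, 3], 0]
    - [[0, 0, 2], 0]
    - [[0, 0, 0], 0]
    - [[0, 0, 0], 0]

```text
time_s: 18.1
tcp_pos: [418.8, 300.7, 50.4]
eef_rot: [179.8, 0.3, 12.0]
contact_force: [-0.4, -0.4, -1.4]
finger_gap: 50.6
gripper_force: 62.9
```

```bash
python3 - <<'E'
from h import *
s=get_state(); print(s['tcp_pos'],s['eef_rot'],s['qpos'].round(1))
im=optics.grab_frame("top")
for l in("musicbox","blue_stand"): print(optics.place_of(l,"top"))
E
```

```text
[418.79530314 300.72127717  50.37432753] [179.76129221   0.33356213  12.02050858] [ -28.3   14.7  -13.8  112.8    4.4   53.3 -122.3]
[{'location': [413.9, 304.5, 50.1], 'conf': 0.5}]
[{'location': [419.5, 300.3, -0.6], 'conf': 0.75}]
```

>>> jog_arm:
  targets:
    - [[0.1, 0, 1], 0]
    - [[0, 0, 1], 0]
    - [[0, 0, 0.8], 0]
    - [[0, 0, 0.5], 0]
    - [[0, 0, 0.2], 0]
    - [[0, 0, 0], 0]
    - [[0, 0, 0], 0]

```text
time_s: 18.95
tcp_pos: [419.7, 300.7, 15.1]
eef_rot: [179.8, 0.3, 12.1]
contact_force: [-0.9, -0.3, -1.1]
finger_gap: 50.4
gripper_force: 62.9
```

>>> jog_arm:
  targets:
    - [[0, 0, 0.1], 0]
    - [[0, 0, 0.1], 0]
    - [[0, 0, 0], 0]

```text
time_s: 19.25
tcp_pos: [419.8, 300.8, 14.1]
eef_rot: [179.8, 0.3, 12.1]
contact_force: [-4.3, -3.5, 12.1]
finger_gap: 50.6
gripper_force: 64.5
```

>>> jog_arm:
  targets:
    - [[0, 0, 0], 0]
    - [[0, 0, 0], 0]
    - [[0, 0, 0], 0]
    - [[0, 0, 0], 0]
    - [[0, 0, 0], 0]
    - [[0, 0, 0], 0]
    - [[0, 0, -1], 0]
    - [[0, 0, -2], 0]
    - [[0, 0, -4], 0]
    - [[0, 0, -4], 0]
    - [[0, 0, -4], 0]
    - [[0, 0, -4], 0]
    - [[0, 0, 0], 0]
    - [[0, 0, 0], 0]
  claw: 0

```text
time_s: 20.65
tcp_pos: [420.8, 301.9, 204.5]
eef_rot: [179.8, 0.2, 12.1]
contact_force: [-0.6, 0.2, -0.7]
finger_gap: 85.5
gripper_force: 0.0
```

```bash
python3 - <<'E'
from h import *
s=get_state(); print(s['tcp_pos'],s['eef_rot'],s['finger_gap'])
optics.grab_frame("wrist");optics.grab_frame("scene")
for l in("musicbox","crown","jackbox"): print(l,*[optics.place_of(l,k) for k in ("wrist","scene")])
E
```

```text
[420.76341397 301.90584093 204.494929  ] [1.79821111e+02 1.73359481e-01 1.20685955e+01] 85.54949110004995
musicbox [{'location': [422.5, 299.1, 8.3], 'conf': 0.67}] [{'location': [419.0, 299.8, 7.5], 'conf': 0.72}]
crown [] [{'location': [422.6, -315.2, 41.2], 'conf': 0.61}]
jackbox [] [{'location': [495.8, -36.8, 44.5], 'conf': 0.91}]
```

>>> jog_arm:
  targets:
    - [[0.02, 1.94, 0], 0]
    - [[0.04, 3.88, 0], 0]
    - [[0.04, 3.88, 0], 0]
    - [[0.04, 3.88, 0], 0]
    - [[0.04, 3.88, 0], 0]
    - [[0.04, 3.88, 0], 0]
    - [[0.04, 3.88, 0], 0]
    - [[0.04, 3.88, 0], 0]
    - [[0.04, 3.88, 0], 0]
    - [[0.02, 1.94, 0], 0]
    - [[0, 0, 0], 8]
    - [[0, 0, 0], 8]
    - [[0, 0, 0], 8]
    - [[0, 0, 0], 8]
    - [[0, 0, 0], 8]
    - [[0, 0, 0], 0]
    - [[0, 0, 0], 0]

```text
time_s: 22.75
tcp_pos: [496.9, -39.1, 204.2]
eef_rot: [179.6, 0.1, -27.7]
contact_force: [0.2, -0.9, 0.3]
finger_gap: 85.5
gripper_force: 0.0
```

```bash
python3 - <<'E'
from h import *
s=get_state(); print(s['tcp_pos'],s['eef_rot'],s['qpos'].round(1)); c=cam("wrist")
im=optics.grab_frame("wrist"); cv2.imwrite("pics/w6.png",im[:,:,::-1])
print("green");blob("wrist",(45,80,40),(80,255,255),104,200,im)
print("plum");blob("wrist",(146,60,30),(174,255,255),46,200,im)
print("red");blob("wrist",(0,150,50),(4,255,255),10,500,im)
for l in("jackbox","carriage","track","red_stand"): print(l,optics.place_of(l,"wrist"))
E
```

```text
[496.85199859 -39.12758514 204.18809626] [ 1.79601734e+02  1.09354692e-01 -2.76844151e+01] [  -6.7    2.5    6.1  106.8    0.    71.  -118.3]
green
[254. 186.] 3475.5 [495.8 -38.8  58.3  57.5 -28.2]
plum
[250. 220.] 236.5 [445.2  -5.8  52.1   9.2  62.1]
[256. 131.] 1465.0 [536.4 -63.3  53.9  37.9  60.8]
red
[62. 97.] 6069.0 [671.1 123.3  92.1  89.   39.4]
jackbox [{'location': [497.3, -40.7, 47.5], 'conf': 0.65}]
carriage []
track [{'location': [626.5, -178.6, 1.4], 'conf': 0.71}]
red_stand [{'location': [674.0, 126.3, 0.4], 'conf': 0.96}]
```

View pics/w6.png

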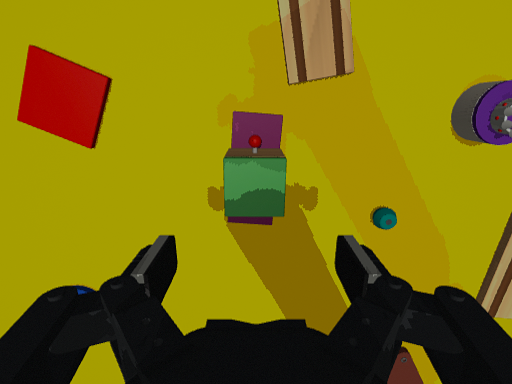

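The jack-in-the-box lid at (254,186) has its centre at (496,−39) and yaw −28°, and the tool is aligned with it. The lever ball is at (255,142) on the +x side, away from the fingers.

>>> jog_arm:
  targets:
    - [[-0.1, 0, 2], 0.5]
    - [[0, 0, 3.5], 0]
    - [[0, 0, 3.5], 0]
    - [[0, 0, 2.5], 0]
    - [[0, 0, 1.5], 0]
    - [[0, 0, 0.9], 0]
    - [[0, 0, 0], 0]
    - [[0, 0, 0], 0]

```text
time_s: 23.8
tcp_pos: [495.9, -39.5, 66.1]
eef_rot: [179.6, 0.0, -28.4]
contact_force: [-0.5, 0.1, 0.9]
finger_gap: 85.4
gripper_force: 0.0
```

>>> jog_arm:
  targets:
    - [[0, 0, 0], 0]
    - [[0, 0, 0], 0]
    - [[0, 0, 0], 0]
    - [[0, 0, 0], 0]
    - [[0, 0, 0], 0]
    - [[0, 0, 0], 0]
    - [[0, 0, 0], 0]
    - [[0, 0, 0], 0]
  claw: 1

```text
time_s: 24.6
tcp_pos: [496.2, -39.3, 66.5]
eef_rot: [179.7, -0.0, -28.4]
contact_force: [-1.2, 0.4, 6.4]
finger_gap: 57.7
gripper_force: 63.0
```

>>> jog_arm:
  targets:
    - [[0, 0, -0.4], 0]
    - [[0, 0, -1.2], 0]
    - [[0, 0, -2.4], 0]
    - [[0, 0, -2.4], 0]
    - [[0, 0, -1.2], 0]
    - [[0.64, -1.9, 0], 0]
    - [[1.28, -3.79, 0], 0]
    - [[1.28, -3.79, 0], 0]
    - [[1.28, -3.79, 0], 0]
    - [[1.28, -3.79, 0], 0]
    - [[1.28, -3.79, 0], 0]
    - [[0.64, -1.9, 0], 0]
    - [[0, 0, 0], 0]
    - [[0, 0, 0], 0]

```text
time_s: 26.0
tcp_pos: [671.1, 124.2, 139.0]
eef_rot: [179.5, 0.1, -28.4]
contact_force: [-0.1, -0.4, -1.7]
finger_gap: 57.3
gripper_force: 64.6
```

```bash
python3 - <<'E'
from h import *
s=get_state(); print(s['tcp_pos'],s['eef_rot'],s['qpos'].round(1),s['finger_gap']); c=cam("wrist")
im=optics.grab_frame("wrist"); cv2.imwrite("pics/w7.png",im[:,:,::-1])
blob("wrist",(0,150,50),(4,255,255),10,500,im)
print(optics.place_of("jackbox","wrist"),optics.place_of("red_stand","wrist"))
optics.grab_frame("scene")
for l in("carriage","musicbox","crown"):print(l,optics.place_of(l,"scene"))
E
```

```text
[671.14179903 124.23173579 139.02773398] [ 1.79535142e+02  1.38290690e-01 -2.84136583e+01] [ -16.    26.4    2.2   84.9   -0.8   69.2 -132.1] 57.299003318928136
[249. 164.] 4357.5 [672.4 123.2  88.8  88.1  39.4]
[{'location': [666.0, 122.7, 120.6], 'conf': 0.69}] [{'location': [672.6, 125.4, -2.7], 'conf': 0.76}]
carriage [{'location': [497.4, -41.2, -1.5], 'conf': 0.69}]
musicbox [{'location': [416.7, 298.6, 8.7], 'conf': 0.66}]
crown [{'location': [421.4, -313.9, 40.2], 'conf': 0.78}]
```

View pics/w7.png

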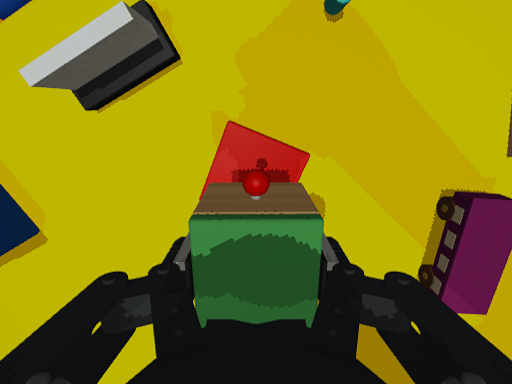

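The jack-in-the-box is held upright, with its lid centred at (256,260), and the red stand beneath has its corner at (230,122). I lower it.

>>> jog_arm:
  targets:
    - [[0.1, 0, 2], 0]
    - [[0, 0, 3], 0]
    - [[0, 0, 2.5], 0]
    - [[0, 0, 1.5], 0]
    - [[0, 0, 1], 0]
    - [[0, 0, 0.5], 0]
    - [[0, 0, 0.1], 0]
    - [[0, 0, 0], 0]
    - [[0, 0, 0], 0]

```text
time_s: 27.25
tcp_pos: [672.7, 123.6, 34.8]
eef_rot: [179.7, 0.0, -28.4]
contact_force: [0.3, -0.5, -0.8]
finger_gap: 57.6
gripper_force: 64.6
```

>>> jog_arm:
  targets:
    - [[0, 0, 0.2], 0]
    - [[0, 0, 0.1], 0]
    - [[0, 0, 0.1], 0]
    - [[0, 0, 0], 0]

```text
time_s: 27.65
tcp_pos: [672.1, 123.5, 30.7]
eef_rot: [179.6, 0.1, -28.4]
contact_force: [-3.4, -0.6, 5.5]
finger_gap: 57.7
gripper_force: 65.4
```

>>> jog_arm:
  targets:
    - [[0, 0, 0], 0]
    - [[0, 0, 0], 0]
    - [[0, 0, 0], 0]
    - [[0, 0, 0], 0]
    - [[0, 0, 0], 0]
    - [[0, 0, 0], 0]
    - [[0, 0, -1], 0]
    - [[0, 0, -2], 0]
    - [[0, 0, -4], 0]
    - [[0, 0, -4], 0]
    - [[0, 0, -4], 0]
    - [[0, 0, -2], 0]
    - [[0, 0, 0], 0]
    - [[0, 0, 0], 0]
  claw: 0

```text
time_s: 29.05
tcp_pos: [672.8, 124.3, 200.4]
eef_rot: [179.7, 0.0, -28.4]
contact_force: [0.4, 0.3, -1.6]
finger_gap: 85.4
gripper_force: 0.0
```

```bash
python3 - <<'E'
from h import *
s=get_state(); print(s['tcp_pos'],s['eef_rot'],s['finger_gap'])
im=optics.grab_frame("wrist");optics.grab_frame("scene")
blob("wrist",(45,80,40),(80,255,255),68,500,im)
for l in("jackbox","carriage"): print(l,*[optics.place_of(l,k) for k in ("wrist","scene")])
E
```

```text
[672.83206656 124.30944716 200.40196272] [ 1.79651466e+02  4.47168683e-02 -2.84321637e+01] 85.40719194062237
[256. 177.] 2769.5 [671.  122.6  56.9  56.4  61.5]
jackbox [{'location': [670.9, 119.0, 10.6], 'conf': 0.71}] [{'location': [667.3, 126.5, 9.3], 'conf': 0.55}]
carriage [{'location': [503.9, -35.0, 2.4], 'conf': 0.74}] [{'location': [498.5, -36.9, 0.4], 'conf': 0.67}]
```

>>> jog_arm:
  targets:
    - [[-0.65, 1.9, 0], 0]
    - [[-1.29, 3.77, 0], 0]
    - [[-1.29, 3.77, 0], 0]
    - [[-1.29, 3.77, 0], 0]
    - [[-1.29, 3.77, 0], 0]
    - [[-1.29, 3.77, 0], 0]
    - [[-0.65, 1.9, 0], 0]
    - [[0, 0, 0], 0]
    - [[0, 0, 0], 0]

```text
time_s: 30.25
tcp_pos: [496.9, -37.8, 201.5]
eef_rot: [179.6, 0.1, -28.4]
contact_force: [0.4, 0.4, 0.0]
finger_gap: 85.3
gripper_force: 0.0
```

```bash
python3 - <<'E'
from h import *
s=get_state(); print(s['tcp_pos'],s['eef_rot'],s['qpos'].round(1)); c=cam("wrist")
im=optics.grab_frame("wrist"); cv2.imwrite("pics/w8.png",im[:,:,::-1])
blob("wrist",(146,60,30),(174,255,255),46,200,im)
for d in optics.masks_of("carriage","wrist"): print(d['conf'],rect(c,d['mask'],46))
for d in optics.masks_of("track","wrist"): print(d['conf'],rect(c,d['mask'],10))
print(optics.place_of("carriage","wrist"),optics.place_of("track","wrist"))
E
```

```text
[496.92980517 -37.780393   201.48592017] [ 1.79640292e+02  6.96540016e-02 -2.84481808e+01] [  -7.     2.6    6.2  107.1    0.    70.6 -119.2]
[255. 167.] 5093.5 [497.5 -37.9 129.2  53.3 -32. ]
0.97 [498.5 -39.  130.   54.4 -31.8]
0.97 [ 591.2 -168.6   84.7   79.5  -17.6]
0.57 [ 187.7 -265.2  159.    46.4  -12.8]
[{'location': [501.7, -33.1, 1.2], 'conf': 0.85}] []
```

View pics/w8.png

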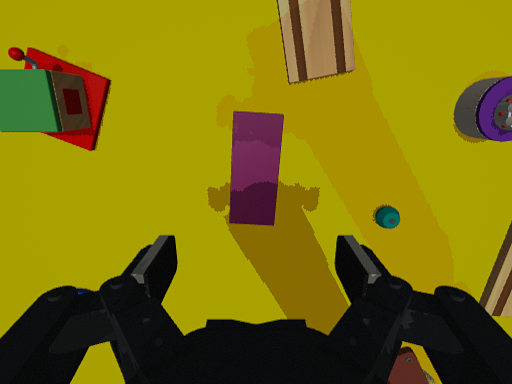

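The bare carriage is at (255,167), centre (498,−38), yaw −32°. The track end is visible at (320,40), with yaw about −17.7°.

>>> jog_arm:
  targets:
    - [[0.1, 0, 2.5], 3.5]
    - [[0, 0, 4], 0]
    - [[0, 0, 4], 0]
    - [[0, 0, 4], 0]
    - [[0, 0, 2], 0]
    - [[0, 0, 1.3], 0]
    - [[0, 0, 0.6], 0]
    - [[0, 0, 0.2], 0]
    - [[0, 0, 0], 0]
    - [[0, 0, 0], 0]

```text
time_s: 31.5
tcp_pos: [497.7, -39.4, 16.4]
eef_rot: [179.7, -0.0, -31.9]
contact_force: [-1.0, 0.1, -0.4]
finger_gap: 85.4
gripper_force: 0.0
```

>>> jog_arm:
  targets:
    - [[0, 0, 0], 0]
    - [[0, 0, 0], 0]
    - [[0, 0, 0], 0]
    - [[0, 0, 0], 0]
    - [[0, 0, 0], 0]
    - [[0, 0, 0], 0]
    - [[0, 0, 0], 0]
    - [[0, 0, 0], 0]
  claw: 1

```text
time_s: 32.3
tcp_pos: [497.3, -39.4, 16.2]
eef_rot: [179.6, 0.0, -31.9]
contact_force: [-3.0, 0.5, 7.2]
finger_gap: 52.5
gripper_force: 61.3
```

>>> jog_arm:
  targets:
    - [[0, 0, -0.4], 0]
    - [[0, 0, -1.2], 0]
    - [[0, 0, -2.4], 0]
    - [[0, 0, -3], 0]
    - [[0, 0, -3], 0]
    - [[0, 0, -2], 0]
    - [[0, 0, 0], -7]
    - [[0, 0, 0], -7]
    - [[1.67, 0.92, 0], 0]
    - [[1.67, 0.92, 0], 0]
    - [[0, 0, 0], 0]
    - [[0, 0, 0], 0]

```text
time_s: 33.5
tcp_pos: [523.1, -66.7, 135.6]
eef_rot: [179.6, 0.2, -18.0]
contact_force: [-0.2, 0.2, -3.4]
finger_gap: 52.7
gripper_force: 63.6
```

```bash
python3 - <<'E'
from h import *
s=get_state(); print(s['tcp_pos'],s['eef_rot'],s['finger_gap'],s['gripper_force']); c=cam("wrist")
im=optics.grab_frame("wrist"); cv2.imwrite("pics/w9.png",im[:,:,::-1])
blob("wrist",(146,60,30),(174,255,255),46+s['tcp_pos'][2]-16.2,500,im)
for d in optics.masks_of("track","wrist"): print(d['conf'],rect(c,d['mask'],10))
optics.grab_frame("top");ct=cam("top")
for d in optics.masks_of("track","top"): print(d['conf'],rect(ct,d['mask'],10))
print(optics.place_of("track","top"))
E
```

```text
[523.14163731 -66.67854064 135.62432989] [179.63148828   0.18701896 -17.97440394] 52.71826748027171 63.55016827583313
[255. 225.] 22055.5 [536.  -71.  101.3  54.2 -17.8]
0.94 [ 601.2 -171.1  104.7   78.   -17.9]
0.56 [ 230.5 -296.3   92.3   29.5   -2.3]
0.81 [ 190.3 -323.6  205.2  100.2  -33.3]
0.56 [ 625.9 -176.6  161.    77.1  -17.9]
[{'location': [627.6, -180.0, 3.4], 'conf': 0.58}, {'location': [193.4, -328.1, -1.3], 'conf': 0.55}]
```

View pics/w9.png

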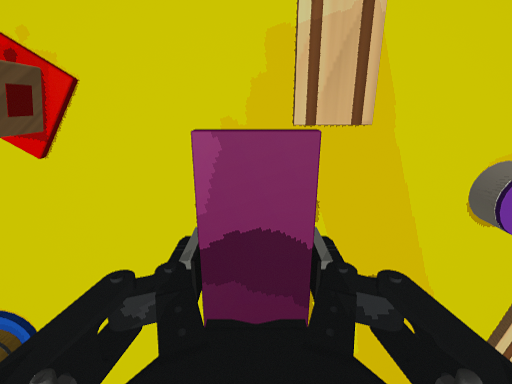

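The carriage is held level and aligned at (255,225). The near end of the track at (335,122) gives its centre as (627,−179) and yaw −17.9°.

>>> jog_arm:
  targets:
    - [[1.67, 0.93, 0], 0]
    - [[3.34, 1.86, 0], 0]
    - [[3.34, 1.86, 0], 0]
    - [[3.34, 1.86, 0], 0]
    - [[1.67, 0.93, 0], 0]
    - [[0, 0, 0], 0]
    - [[0, 0, 2], 0]
    - [[0, 0, 2.5], 0]
    - [[0, 0, 2.5], 0]
    - [[0, 0, 1.5], 0]
    - [[0, 0, 1], 0]
    - [[0, 0, 0.5], 0]
    - [[0, 0, 0], 0]
    - [[0, 0, 0], 0]

```text
time_s: 35.15
tcp_pos: [627.9, -179.1, 36.5]
eef_rot: [179.6, 0.1, -17.9]
contact_force: [0.6, 0.8, -2.8]
finger_gap: 52.6
gripper_force: 63.5
```

```bash
python3 - <<'E'
from h import *
s=get_state(); print(s['tcp_pos'],s['eef_rot'])
im=optics.grab_frame("wrist"); cv2.imwrite("pics/w10.png",im[:,:,::-1]); print(proj(cam("wrist"),[[627.3+80*.9516+k*38*.3074,-178.8-80*.3074+k*38*.9516,10] for k in(-1,1)]))
E
```

```text
[ 627.85719005 -179.12959656   36.50701798] [ 1.79644001e+02  7.64178610e-02 -1.79294263e+01]
[[317.47450272  95.39783218]
 [189.80088081  95.46043205]]
```

View pics/w10.png

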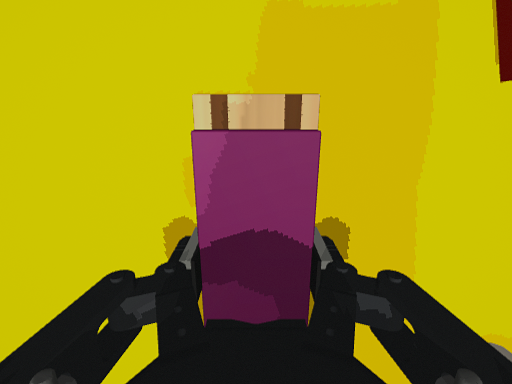

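The track end spans columns 192–320 at row 94. That is centred under the carriage within about 1 mm. I set it down.

>>> jog_arm:
  targets:
    - [[0, 0.1, 0.5], 0]
    - [[0, 0, 0.2], 0]
    - [[0, 0, 0.1], 0]
    - [[0, 0, 0.1], 0]
    - [[0, 0, 0], 0]

```text
time_s: 35.7
tcp_pos: [626.9, -180.0, 26.6]
eef_rot: [179.6, 0.2, -17.9]
contact_force: [-0.3, 0.1, -3.4]
finger_gap: 52.7
gripper_force: 63.6
```

>>> jog_arm:
  targets:
    - [[0, 0, 0.1], 0]
    - [[0, 0, 0], 0]

```text
time_s: 35.9
tcp_pos: [627.0, -180.1, 26.4]
eef_rot: [179.6, 0.1, -17.9]
contact_force: [-2.8, 0.4, 4.9]
finger_gap: 52.8
gripper_force: 64.1
```

>>> jog_arm:
  targets:
    - [[0, 0, 0], 0]
    - [[0, 0, 0], 0]
    - [[0, 0, 0], 0]
    - [[0, 0, 0], 0]
    - [[0, 0, 0], 0]
    - [[0, 0, 0], 0]
    - [[0, 0, -1], 0]
    - [[0, 0, -2], 0]
    - [[0, 0, -4], 0]
    - [[0, 0, -4], 0]
    - [[0, 0, -4], 0]
    - [[0, 0, -4], 0]
    - [[0, 0, 0], 0]
    - [[0, 0, 0], 0]
  claw: 0

```text
time_s: 37.3
tcp_pos: [628.3, -179.2, 217.4]
eef_rot: [179.7, -0.0, -17.9]
contact_force: [0.7, 0.4, -2.0]
finger_gap: 85.5
gripper_force: 0.0
```

```bash
python3 - <<'E'
from h import *
s=get_state(); print(s['tcp_pos'],s['finger_gap'],s['contact_force'])
im=optics.grab_frame("wrist"); print(im.shape); blob("wrist",(146,60,30),(174,255,255),56,1000,im)
im=optics.grab_frame("scene"); cv2.imwrite("pics/end.png",cv2.resize(im[:,:,::-1],None,fx=1.5,fy=1.5,interpolation=2))
for l in"crown musicbox jackbox carriage bead_big bead_slim".split(): print(l,optics.place_of(l,"scene"))
E
```

```text
[ 628.26108528 -179.22980651  217.35313821] 85.47269076653643 [ 0.66239196  0.41281583 -1.99367249]
(384, 512, 3)
[474. 284.] 1795.0 [ 387.6 -410.2  102.3   48.1   40.5]
[466. 227.] 2874.5 [ 479.3 -405.7   94.3   64.    37.2]
[256. 168.] 4920.5 [ 625.9 -180.3  128.6   53.2  -18. ]
crown [{'location': [422.5, -318.4, 41.2], 'conf': 0.54}]
musicbox [{'location': [420.7, 302.6, 9.6], 'conf': 0.57}]
jackbox [{'location': [671.0, 124.5, 6.7], 'conf': 0.77}]
carriage [{'location': [626.4, -182.8, 11.8], 'conf': 0.85}]
bead_big [{'location': [355.5, -158.5, -0.9], 'conf': 0.39}]
bead_slim [{'location': [674.1, 125.4, -3.8], 'conf': 0.45}, {'location': [776.1, -10.6, 3.1], 'conf': 0.43}]
```

View pics/end.png

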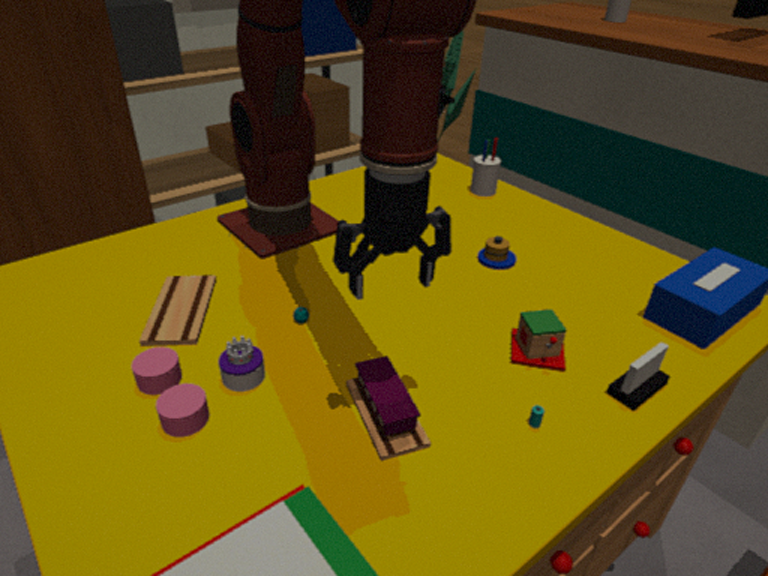

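The final picture shows the crown on the purple podium (241,355), the music box on the blue disc (496,252), the jack-in-the-box on the red slab (540,340) and the carriage on the small track (388,400). The beads at (301,315) and (537,416) are where they started, and the arm is clear.

```bash
python3 -c "
from cell import close_job; print(close_job())"
```

```text
the job is handed in; nothing more can be done
None
```

The job is handed in: the crown, music box, jack-in-the-box and carriage each stand upright on their own places, measured within about 5 mm of the middle, with both beads where they started. The hand-in gave no verdict.

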